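# Roll the pipe offcut up the specimen gutter into its nest

### The job

With the fingertips, gently push the yellow pipe offcut up the sloped gutter and over the crest, so that it settles in the nest against the cream ceramic sensor and does not roll back. Roll it along the gutter floor: do not grip or lift it, and do not ram it into the brittle sensor. Leave the switch on the test box, the finger pad, the bolt and the brass block as they are.

Things in the scene. Friction and masses are not known exactly. Their poses are not given: they have to be found in the camera images.
- rig: Specimen gutter, fixed: aluminium channel on legs on a base plate (370 x 110 x 8 mm). Origin on the bench top under the gutter; x level along the gutter to its high end, y across, z up. Inside width 76 mm, side walls 18 mm high, 3 mm thick. The floor climbs from x = -150 mm to a crest at x = 90 mm, then falls into a nest closed by an end plate (face at x = 150 mm, top 135 mm above the bench).
- pipe: Yellow-coated steel pipe offcut, 48.3 mm outer diameter, 70 mm long, about 0.3 kg, lying across the gutter, at first against the low lip. Origin on its axis at mid-length, y along the axis; x and z turn as it rolls. Its axis is higher than the side walls, so a fingertip can push it from behind above them; push level with the axis or a little below it, as a push from higher up presses it into the floor and jams it. A few N suffice.
- sensor: Cream ceramic pressure sensor, a brittle disc of 34 mm diameter standing 10 mm out of the end plate. Origin at the centre of its face, x pointing into the plate (as the rig's x). The seated pipe rests against this face.
- crest (a point): Middle of the crest line on the gutter floor, 78 mm above the bench. Axes as the rig's. Beyond it the nest floor falls at 9 degrees to the end plate: a pipe whose axis is past the crest rolls on by itself to the sensor and stays there.
- seat (a point): Where the middle of the pipe's axis lies when the pipe is seated: on the nest floor and against the sensor. Axes as the rig's.
- gutter (a point): Middle of the climbing floor's low end, 44 mm above the bench, at a lip 9 mm high that is open behind and above. x points up along the floor (8 degrees), y across, z square to the floor. A pipe lying on the climb has its axis 24 mm from this floor; let go, it rolls back to the lip.
- testbox: Grey steel test box, fixed, 120 x 180 x 75 mm, with a black rocker switch, a toggle under a red guard (27 mm tall) and a green lamp on top. Origin at the centre of its underside.
- rocker (a joint): The black rocker switch on the test box, in rad: 0 off (as it starts), 0.3 on.
- pad: Orange ribbed polymer finger pad, 60 x 34 x 17 mm, loose. Origin at the centre of its underside.
- bolt: Steel jaw bolt standing on its hexagon head (27 mm across corners), 58 mm tall, loose. Origin at the centre of its underside.
- manifold: Brass manifold block, 62 x 40 x 34 mm, loose. Origin at the centre of its underside.
Mind the look-alikes: they are no part of the job. What is shaped like the pipe but red is not meant. Of the things that look like the testbox, take the one that is farthest from the robot's base at the start.

How it is judged:
On the way:
1. the pipe is pushed up the climb by the fingers (contact force between the fingers and pipe above 0.1 N and x of pipe in the frame of gutter between 0.06 and 0.235 m), for 0.1 s.
At the end, for the whole second after the job is handed in: The pipe lies still (under 0.01 m/s) in the nest, the middle of its axis within 6 mm of the seated point, square across the gutter within 0.08 rad; the rocker is still off (distance between pipe and seat below 0.006 m and angle between the y axis of pipe and the y axis of rig, either way round below 0.08 rad and linear speed of pipe below 0.01 m/s and value of joint rocker below 0.1 rad); the robot touches nothing.
It fails at once if the pipe is lifted more than 8 mm off the gutter floor (z of pipe in the frame of gutter above 0.0325 m).
It fails at once if the pipe is gripped, or pushed with more than 25 N (contact force between the fingers and pipe above 25 N).
It fails at once if the ceramic sensor is pressed or struck with more than 25 N (contact force between anything else and sensor above 25 N).
It fails at once if the pipe is thrown over the crest: faster than 0.35 m/s near the crest or in the nest (x of pipe in the frame of gutter above 0.2 m and linear speed of pipe above 0.35 m/s).
It fails at once if the rocker switch is worked, or the finger pad, bolt or brass block is shifted more than 15 mm (distance of any of pad, bolt, manifold from where it was at the start of the episode above 0.015 m or value of joint rocker above 0.1 rad).
It also fails if it takes over 40 s, if anything falls off the work surface, if the arm or the gripper's body presses on something with over 40 N, if the wrist force passes 120 N, or if a joint passes its speed limit or range.

### The arm

A 6-joint arm with a two-finger parallel gripper is mounted at the origin on the work surface. World frame = base frame: x ahead of the robot, y to its left, z up, the work surface at z = 0. Lengths are in m, angles in rad, forces in N, time in s.
With the tool pointing down it reaches from about 0.35 to 0.775 m from the base axis. Payload 5.5 kg.
Tool frame: the origin (TCP) lies at the very end of the fingers, on their centre line; the grasp point (between the pads) lies 19 mm behind it; z points along the fingers, y is the line along which they close (so a half turn about z gives the same grasp; the last joint's range is limited). The gripper opens to 85 mm and grips with 20 to 120 N. Pads are 22 mm wide; open, the fingers measure 114 mm over their backs; the gripper's body (76 mm by 85 mm) begins 54 mm behind the grasp point. The pads swing forward as they close: fully open they stand 13 mm farther back than shut.
Start: joints at [1.053, 0.313, 0.046, 1.304, 0, 1.431], TCP at [0.212, 0.534, 0.231] pointing down, gripper open.
Joint ranges: [-2.76, 2.76], [-0.86, 1.69], [-1.03, 1.26], [-2.2, 2.34], [-1.47, 1.5], [-3.14, 3.14]. Speed limits (rad/s): [2.57, 2.57, 3.14, 3.14, 3.14, 3.14].

### API

Orientations are given as a unit quaternion [w, x, y, z].
In Python, from workcell import env, cams, ticket, spotter gives the robot as it stands.
- The arm moves only by the tool jog_arm, never from a script. Its argument "increments" is a list that holds one entry, the list of rows, each a list of 7 numbers: the shift along the tool's x, y, z in units of 0.25 m (1.0 is 0.25 m), then the turn, a rotation vector about the tool's x, y, z in units of 180 degrees (1.0 is 180 degrees), then the closure in counts, from 0 (fully open) to 255 (shut). A call has 1 to 20 rows; each row shifts and turns the commanded pose from where the row before left it, along the tool's axes as they then stand; what a row does not reach is not made up. A row lasts 1/10 s, in which the tool goes at most 50 mm and 8.59 degrees, less where a joint would pass 70% of its speed; a pose out of reach is approached as far as the arm can. A call with a number of a shift or a turn outside -1 to 1 is refused whole. A call with a gripper value outside its range is refused whole. The fingers move at their own pace and stop on an object; "force" is the grip in N (left out, the last holds). Time passes only in rows, so rows that do not move let the fingers close. It gives the time, the measured TCP pose, the force, the opening and the grip force at its end, in the units of the state.
- env.get_state(): the state, without advancing time (a new reading comes with each control period).
- cams.read_camera(name): name is "side" or "top"; returns a dict with "pixels" (420x560x3 uint8, red, green, blue), "fx", "fy", "cx", "cy" (pixels), "xyz" and "attitude" of the camera in the world. Camera axes: x right, y down, z forward; pixel columns grow to the right and rows downward; lengths in m; the calibration is good to about 2 mm. A picture is of the moment at which its call begins. There is no depth.
- ticket.hand_in(): hands the job in; it is judged then, once.
Trained networks look in the newest picture that a camera, given by its name, has taken for a name from the list of things; names that differ only in an ending like _2 or _b are one class to them, and where a whole thing is asked for, a point or a joint stands for the part that bears it (a point fixed in the world has none). Each returns a list of dicts, best first, with "conf" (0 to 1); they miss things now and then, are a little off and sometimes report something else, mostly with a low value. They report only what shows in the picture. A call takes as long as a camera call. They do not tell look-alikes from the thing itself.
- spotter.find_in(target, camera): "uv" ([column, row] in pixels, amid what is visible of it).
- spotter.cut_out(target, camera): "region" (420x560 bool, what is visible of it) and "uv" ([column, row] in pixels, amid what is visible of it).
- spotter.landmark_of(target, camera): "uv" ([column, row] in pixels: a listed point, or the origin of a listed thing).
The state is a dict: "clock": time; "joint_pos": joint angles; "qvel": joint speeds; "tau": joint torques, N m; "tcp_pos": TCP position; "orientation": TCP orientation; "wrist_force": force on the tool from outside, world axes, zero at the start; "ft_torque": the same for the moment, N m; "finger_gap": finger opening in m; "grip_force": force on a finger pad.
Only numpy, scipy, OpenCV 4.12 (cv2) and the standard library are available. Lean on these libraries where they do the work, as an engineer would, in place of code of your own. Each camera call takes 0.05 s, during which the arm holds its last target. There are 200 camera calls.

## Working session

There is one attempt and no reset: what is moved stays moved. The work goes in short steps, Python scripts to look and compute and a tool call to move; the robot and the scene stay as the last step left them, time stands still between calls to the robot, and variables do not carry over. Pictures are saved under pics/ and viewed, at most 10 in all, crops included, and the job is handed in when it is done.

Besides the shell and the picture viewer there is one more tool, called after "Emit:" as name(argument=value, ...), one argument or row to a line, values as JSON. jog_arm: Moves the arm, as the interface text tells. Shifts and turns lie within -1 to 1; 1 stands for 0.25 m of shift or 180 degrees of turn. Its arguments: {"type":"object","properties":{"increments":{"type":"array"},"force":{"type":"number"}},"required":["increments"]}

```bash
mkdir -p pics; ls
cat > h.py <<'E'
import numpy as np,cv2
from workcell import env,cams,ticket,spotter
from scipy.spatial.transform import Rotation as R
def rot(q): return R.from_quat([q[1],q[2],q[3],q[0]]).as_matrix()
def cam(n):
    c=cams.read_camera(n); c['R']=rot(c['attitude']); c['t']=np.array(c['xyz']); return c
def ray(c,uv): 
    d=c['R']@np.array([(uv[0]-c['cx'])/c['fx'],(uv[1]-c['cy'])/c['fy'],1]); return c['t'],d/np.linalg.norm(d)
def atz(c,uv,z):
    o,d=ray(c,uv); return o+d*(z-o[2])/d[2]
def proj(c,p):
    q=c['R'].T@(np.array(p)-c['t']); return [c['fx']*q[0]/q[2]+c['cx'],c['fy']*q[1]/q[2]+c['cy']]
def tri(a,ua,b,ub):
    o1,d1=ray(a,ua);o2,d2=ray(b,ub)
    s=np.linalg.lstsq(np.c_[d1,-d2],o2-o1,rcond=None)[0]
    p,q=o1+s[0]*d1,o2+s[1]*d2
    return (p+q)/2,np.linalg.norm(p-q)
E
python3 - <<'E'
from h import *
np.set_printoptions(precision=3,suppress=True)
im={}
for n in('side','top'):
    c=cam(n);cv2.imwrite(f'pics/{n}0.png',c['pixels'][:,:,::-1]);im[n]=c
    print(n,c['t'],c['R'][:,2],c['fx'])
for t in('rig','pipe','sensor','crest','seat','gutter','testbox','bolt','pad','manifold'):
    r={n:[(np.round(d['uv'],1).tolist(),round(d['conf'],2)) for d in spotter.landmark_of(t,n)][:3] for n in im}
    print(t,r)
    if r['side'] and r['top']: print('   ',*tri(im['side'],r['side'][0][0],im['top'],r['top'][0][0]))
s=env.get_state();print(s['clock'],s['tcp_pos'],rot(s['orientation']))
E
```

```text
pics
side [ 0.293 -0.804  0.961] [ 0.202  0.617 -0.761] 476.2097071850261
top [ 0.467 -0.124  1.5  ] [ 0.039  0.016 -0.999] 479.42313229493504
rig {'side': [([274.4, 195.6], 0.88), ([279.6, 141.4], 0.74), ([319.8, 180.7], 0.65)], 'top': [([237.3, 203.1], 0.95)]}
    [0.542 0.014 0.003] 0.017052679100951488
pipe {'side': [([327.9, 143.9], 0.77), ([282.0, 142.8], 0.71), ([264.9, 121.6], 0.59)], 'top': [([191.6, 136.9], 0.79), ([142.7, 191.5], 0.68), ([193.5, 185.9], 0.6)]}
    [0.749 0.161 0.009] 0.014004464474269325
sensor {'side': [], 'top': [([274.5, 221.0], 0.54)]}
crest {'side': [([275.2, 200.6], 0.96)], 'top': [([263.4, 212.9], 0.73)]}
    [ 0.514 -0.073  0.086] 0.007973928101238904
seat {'side': [([275.0, 202.0], 0.61)], 'top': [([270.8, 216.8], 0.92)]}
    [ 0.504 -0.096  0.109] 0.003485659994721863
gutter {'side': [([278.8, 143.5], 0.66)], 'top': [([190.2, 184.6], 0.61)]}
    [0.594 0.152 0.057] 0.014130455981986178
testbox {'side': [([355.5, 359.4], 0.78), ([241.6, 392.8], 0.71)], 'top': [([389.2, 280.9], 0.97), ([387.1, 200.4], 0.67)]}
    [ 0.422 -0.48   0.195] 0.21111368262049018
bolt {'side': [([318.8, 178.8], 0.56), ([276.7, 199.0], 0.43)], 'top': [([232.0, 163.3], 0.62)]}
    [0.67  0.031 0.013] 0.008045218408047004
pad {'side': [([326.9, 216.9], 0.87)], 'top': [([274.2, 172.9], 0.58)]}
    [ 0.643 -0.102  0.012] 0.005679641604840205
manifold {'side': [([234.6, 194.2], 0.97)], 'top': [([223.0, 241.9], 0.8), ([275.3, 219.2], 0.26)]}
    [0.43  0.054 0.   ] 0.004443545200725659
1.1 [0.212 0.534 0.231] [[-0.929  0.369  0.   ]
 [ 0.369  0.929  0.   ]
 [-0.     0.    -1.   ]]
```

View pics/top0.png

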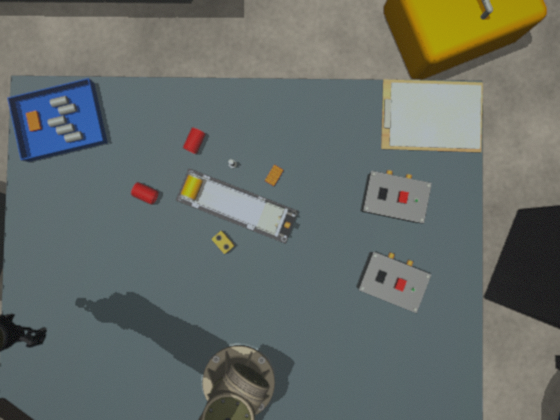

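View pics/side0.png

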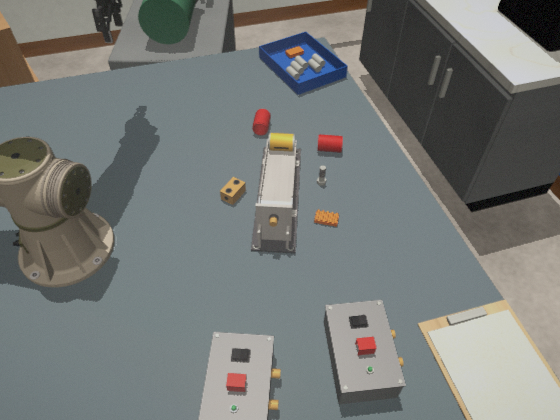

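The top view shows the yellow pipe at the low end at about (191,187) and the sensor end plate at about (288,223). The red look-alikes are at (194,140) and (145,193). The side view agrees, with the pipe at (281,141) and the end plate at (272,220). The bolt, pad and brass block are beside the rig, clear of the push path.

```bash
cat >> h.py <<'E'
def yel(c):
    h=cv2.cvtColor(c['pixels'],cv2.COLOR_RGB2HSV); m=cv2.inRange(h,(22,130,90),(34,255,255))
    n,l,s,ce=cv2.connectedComponentsWithStats(m); return sorted([(int(s[i,4]),ce[i].round(1).tolist()) for i in range(1,n) if s[i,4]>40],reverse=True)
def w(p,x): # rig->world
    a=p[2];return np.array([p[0]+np.cos(a)*x[0]-np.sin(a)*x[1],p[1]+np.sin(a)*x[0]+np.cos(a)*x[1],x[2]])
E
python3 - <<'E'
from h import *
from scipy.optimize import least_squares
np.set_printoptions(precision=4,suppress=True)
C={n:cam(n) for n in('side','top')}
for n in C: print(n,yel(C[n])[:4])
K={'crest':(.09,0,.078),'seat':(.11585,0,.0984),'gutter':(-.15,0,.044),'rig':(0,0,0),'sensor':(.14,0,.0984)}
obs=[]
for k in K:
  for n in C:
    for d in spotter.landmark_of(k,n)[:1]: obs.append((k,n,d['uv'],d['conf']))
pc=(-.150+.0215*np.cos(.14)-.02415*np.sin(.14),0,.044+.0215*np.sin(.14)+.02415*np.cos(.14)); K['pipe']=pc
for n in C:
  for d in spotter.cut_out('pipe',n):
    print(n,d['uv'],d['conf'],d['region'].sum(), C[n]['pixels'][d['region']].mean(0))
  y=[q for q in yel(C[n]) if np.hypot(*(np.array(q[1])-((281,141) if n=='side' else (191,187))))<12]
  if y: obs.append(('pipe',n,y[0][1],1))
f=lambda p:np.concatenate([(np.array(proj(C[n],w(p,K[k])))-uv) for k,n,uv,c in obs])
r=least_squares(f,[.55,.03,-1.9],loss='soft_l1',f_scale=1.5)
print(r.x,np.degrees(r.x[2]))
for o,e in zip(obs,f(r.x).reshape(-1,2)): print(o[0],o[1],np.round(o[2],1),e)
p=r.x
for n in C:
  im=C[n]['pixels'][:,:,::-1].copy();im=cv2.resize(im,None,fx=4,fy=4)
  def ln(a,b,c):
    q=[tuple(int(4*v+2) for v in proj(C[n],w(p,x))) for x in(a,b)];cv2.line(im,*q,c,1)
  def box(x0,x1,y0,y1,z0,z1,c):
    P=[(x0,y0,z0),(x1,y0,z1),(x1,y1,z1),(x0,y1,z0)]
    for i in range(4):ln(P[i],P[(i+1)%4],c)
  box(-.185,.185,-.055,.055,.008,.008,(0,0,255));box(-.15,.09,-.038,.038,.062,.096,(0,255,0))
  ln((.15,-.04,.135),(.15,.04,.135),(255,0,0))
  u=np.array(proj(C[n],w(p,(0,0,.05))))*4;x,y=int(u[0]),int(u[1])
  cv2.imwrite(f'pics/fit_{n}.png',im[max(0,y-280):y+280,max(0,x-300):x+300])
E
```

```text
side [(180, [281.2, 137.4])]
top [(4782, [465.7, 20.7]), (230, [190.0, 186.2]), (155, [223.0, 241.9])]
side [327.0, 142.3] 0.82 386 [160.9508  59.2953  57.1503]
side [283.2, 140.3] 0.72 438 [175.4087 155.879   85.7557]
side [265.0, 120.7] 0.66 356 [157.1067  62.2219  59.9017]
top [193.2, 189.3] 0.87 389 [154.6864 140.635   47.2339]
top [192.7, 137.5] 0.78 352 [146.7415  47.25    45.9148]
[ 0.5436  0.0182 -1.9391] -111.10279876190405
crest side [274.5 200.9] [ 0.5159 -0.0169]
crest top [261.2 214.8] [-0.3751  0.3357]
seat side [273.6 203.8] [ 0.5411 -0.4046]
seat top [271.6 218.9] [-2.8679 -0.6781]
gutter side [280.8 146.7] [ 1.0179 -1.417 ]
gutter top [190.2 185.6] [-1.7291  0.4862]
rig side [276.7 194.9] [ 1.0092 -0.0526]
rig top [234.8 203.1] [0.4473 2.0882]
sensor top [276.1 220.2] [0.2907 1.1148]
pipe side [281.2 137.4] [0.2569 5.0069]
pipe top [190.  186.2] [2.2666 1.2843]
```

```bash
python3 -c "
import cv2,numpy as np
a,b=cv2.imread('pics/fit_top.png'),cv2.imread('pics/fit_side.png');print(a.shape,b.shape)
h=max(a.shape[0],b.shape[0]);f=lambda i:cv2.copyMakeBorder(i,0,h-i.shape[0],0,0,0)
o=np.hstack([f(a)[:, 40:560],f(b)[:,100:460]]);o=cv2.resize(o,None,fx=.9,fy=.9);cv2.imwrite('pics/fit.png',o);print(o.shape)"
```

```text
(560, 600, 3) (560, 600, 3)
(504, 792, 3)
```

View pics/fit.png

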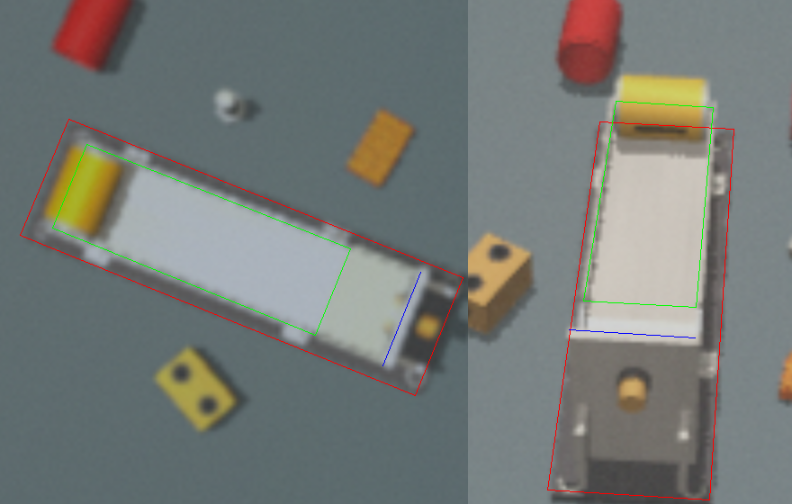

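The fit agrees with the picture to a few mm. I'll move to a spot above the low end now and refine the pose from there.

Emit:
jog_arm(
  increments=[
    [[-0.1,-0.031,0,0,0,0,255],[-0.1,-0.031,0,0,0,0,255],[-0.1,-0.031,0,0,0,0,255],[-0.1,-0.031,0,0,0,0,255],[-0.1,-0.031,0,0,0,0,255],[-0.1,-0.031,0,0,0,0,255],[-0.1,-0.031,0,0,0,0,255],[-0.1,-0.031,0,0,0,0,255],[-0.1,-0.031,0,0,0,0,255],[-0.1,-0.031,0,0,0,0,255],[-0.1,-0.031,0,0,0,0,255],[-0.1,-0.031,0,0,0,0,255],[-0.1,-0.031,0,0,0,0,255],[-0.1,-0.031,0,0,0,0,255],[-0.1,-0.031,0,0,0,0,255],[-0.1,-0.031,0,0,0,0,255],[-0.1,-0.031,0,0,0,0,255],[-0.1,-0.031,0,0,0,0,255],[-0.1,-0.031,0,0,0,0,255],[-0.1,-0.031,0,0,0,0,255]],
  ],
  force=20,
)

```text
clock: 3.8
tcp_pos: [0.6205, 0.2052, 0.2313]
orientation: [0.0, 0.188, 0.982, 0.0]
wrist_force: [0.3, 0.1, -0.0]
finger_gap: -0.0001
grip_force: 0.0
```

Emit:
jog_arm(
  increments=[
    [[0,0,0,0,0,0.0414,255],[0,0,0,0,0,0.0414,255],[0,0,0,0,0,0.0414,255],[0,0,0,0,0,0.0414,255],[0,0,0,0,0,0.0414,255],[0,0,0,0,0,0.0414,255],[0,0,0,0,0,0.0414,255],[0,0,0,0,0,0.0414,255],[0,0,0,0,0,0.0414,255],[0,0,0,0,0,0.0414,255],[0,0,0,0,0,0.0414,255],[0,0,0,0,0,0.0414,255]],
  ],
)

```text
clock: 5.0
tcp_pos: [0.6197, 0.206, 0.2312]
orientation: [-0.0, 0.826, 0.564, -0.0]
wrist_force: [0.4, 0.7, 0.7]
finger_gap: 0.0005
grip_force: 0.0
```

```bash
cat > fit2.py <<'E'
from h import *
from scipy.optimize import minimize
np.set_printoptions(precision=4,suppress=True)
def line(a,b,n=80): return np.linspace(a,b,n)
B=[line((-.185,s*.055,.008),(.185,s*.055,.008)) for s in(1,-1)]+[line((s*.185,-.055,.008),(s*.185,.055,.008),30) for s in(1,-1)]
Wl=[line((-.15,s*y,.062),(.09,s*y,.096)) for s in(1,-1) for y in(.041,)]
X=[line((.09,-.038,.078),(.09,.038,.078),30),line((.15,-.04,.135),(.15,.04,.135),30)]
def score(p,c,g,L):
    t=0
    for l in L:
        q=np.array([proj(c,w(p,x)) for x in l],np.float32)
        t+=cv2.remap(g,q[:,0],q[:,1],cv2.INTER_LINEAR).mean()*len(l)
    return t
E
cat > run2.py <<'E'
from fit2 import *
G={}
D={n:cv2.imread(f'pics/{n}0.png') for n in('side','top')}
C={n:cam(n) for n in D}
for n in D:
    i=cv2.GaussianBlur(D[n],(0,0),1.0).astype(np.float32)
    G[n]=np.sqrt(sum(cv2.Sobel(i,cv2.CV_32F,*a)**2 for a in((1,0),(0,1))).max(2))
L=B+Wl+X
for s in(['top'],['side'],['top','side']):
    f=lambda p:-sum(score(p,C[n],G[n],L) for n in s)
    best=min((minimize(f,[.5436+a,.0182+b,-1.9391+t],method='Nelder-Mead',options=dict(initial_simplex=np.array([.5436+a,.0182+b,-1.9391+t])+np.array([[0,0,0],[.004,0,0],[0,.004,0],[0,0,.02]]))) for a in(-.005,.005) for b in(-.006,.006) for t in(-.04,0,.04)),key=lambda r:r.fun)
    print(s,best.x,np.degrees(best.x[2]),best.fun,f([.5436,.0182,-1.9391]))
s=env.get_state();print(s['clock'],s['tcp_pos'],rot(s['orientation']),s['joint_pos'],s['finger_gap'],s['wrist_force'])
p=best.x
n='side'
for n in C:
  im=cv2.resize(D[n],None,fx=5,fy=5,interpolation=cv2.INTER_CUBIC)
  for l in L:
    for x in l[::3]:
      q=proj(C[n],w(p,x));cv2.circle(im,(int(5*q[0]+2),int(5*q[1]+2)),1,(0,0,255),-1)
  u=np.array(proj(C[n],w(p,(0,0,.05))))*5;x,y=int(u[0]),int(u[1])
  cv2.imwrite(f'pics/f2{n}.png',im[y-300:y+300,x-(350 if n=='top' else 220):x+(350 if n=='top' else 220)])
a,b=cv2.imread('pics/f2top.png'),cv2.imread('pics/f2side.png')
o=np.hstack([a,b]);cv2.imwrite('pics/f2.png',cv2.resize(o,(800,int(o.shape[0]*800/o.shape[1]))))
E
python3 run2.py
```

```text
['top'] [ 0.5412  0.0098 -1.9275] -110.44031101559911 -44884.12890625 -38113.6
['side'] [ 0.5373  0.0022 -1.9285] -110.49643375280863 -51017.6953125 -46609.684
['top', 'side'] [ 0.5407  0.0099 -1.9324] -110.71710764748174 -94199.8984375 -84723.28
5.1 [0.6197 0.206  0.2312] [[ 0.3598  0.933  -0.0002]
 [ 0.933  -0.3598  0.    ]
 [-0.     -0.0002 -1.    ]] [0.198  0.4715 0.2804 1.3798 0.0001 2.1369] 3.2828855791283316e-05 [-0.1119  0.397  -0.1178]
```

View pics/f2.png

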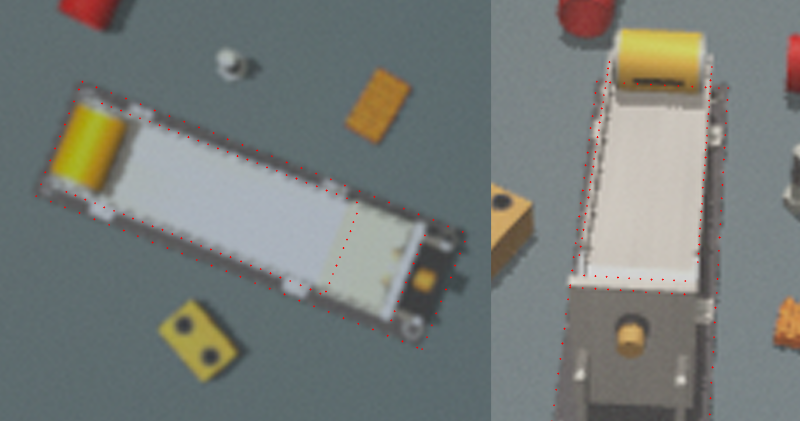

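The refined fit lies on the edges in both views. It gives the rig at (0.541, 0.010) with a yaw of -110.7°. Next I descend behind the low lip.

Emit:
jog_arm(
  increments=[
    [[0,-0.003,0.05,0,0,0,255],[0,-0.003,0.05,0,0,0,255],[0,-0.003,0.05,0,0,0,255],[0,-0.003,0.05,0,0,0,255],[0,-0.003,0.05,0,0,0,255],[0,-0.003,0.05,0,0,0,255],[0,0,0.05,0,0,0,255],[0,0,0.05,0,0,0,255],[0,0,0.05,0,0,0,255],[0,0,0.05,0,0,0,255],[0,0,0.05,0,0,0,255],[0,0,0.05,0,0,0,255],[0,0,0.05,0,0,0,255],[0,0,0.018,0,0,0,255],[0,0,0,0,0,0,255]],
  ],
)

```text
clock: 6.6
tcp_pos: [0.6148, 0.2074, 0.0632]
orientation: [-0.0, 0.824, 0.566, -0.001]
wrist_force: [-0.6, 0.1, -0.2]
finger_gap: 0.0001
grip_force: 0.0
```

```bash
cat > st.py <<'E'
from h import *
np.set_printoptions(precision=4,suppress=True)
P=(.5407,.0099,-1.9324)
def rigf(q): d=np.array(q[:2])-P[:2];c,s=np.cos(P[2]),np.sin(P[2]);return np.array([c*d[0]+s*d[1],-s*d[0]+c*d[1],q[2]])
s=env.get_state();print(s['clock'],rigf(s['tcp_pos']),s['wrist_force'])
import sys
if len(sys.argv)>1:
    n='side';c=cam(n);k=[cam('top'),c]
    for c in k: print(yel(c)[:3])
    t=[cv2.resize(c['pixels'][y-60:y+60,x-65:x+65,::-1],None,fx=3,fy=3) for c,(x,y) in zip(k,((235,195),(278,170)))]
    cv2.imwrite(f'pics/{sys.argv[1]}.png',np.hstack(t))
E
python3 st.py a
```

```text
6.6 [-0.211  -0.0005  0.0632] [-0.6445  0.1406 -0.2423]
[(4785, [465.8, 20.7])]
[]
```

View pics/a.png

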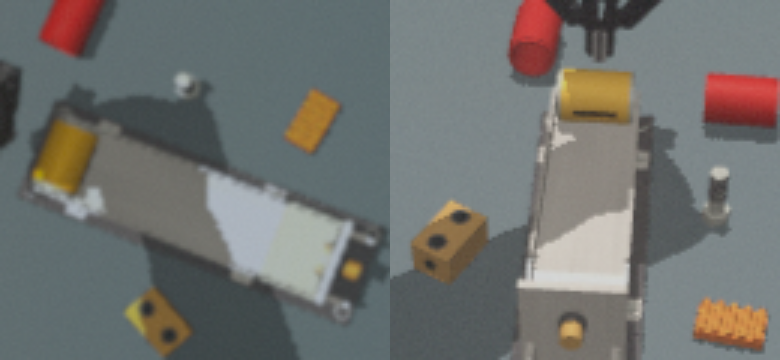

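The top-view crop shows the pipe still at the low lip, near crop pixel (65,158). The side-view crop shows the closed fingertips centred behind it, near (600,50). Next is a slow advance to contact.

Emit:
jog_arm(
  increments=[
    [[-0.02,0,0,0,0,0,255],[-0.02,0,0,0,0,0,255],[-0.02,0,0,0,0,0,255],[-0.02,0,0,0,0,0,255],[-0.02,0,0,0,0,0,255],[-0.02,0,0,0,0,0,255],[-0.02,0,0,0,0,0,255],[-0.01,0,0,0,0,0,255],[-0.01,0,0,0,0,0,255],[-0.01,0,0,0,0,0,255],[-0.01,0,0,0,0,0,255],[-0.01,0,0,0,0,0,255],[-0.01,0,0,0,0,0,255],[-0.01,0,0,0,0,0,255]],
  ],
)

```text
clock: 8.1
tcp_pos: [0.5965, 0.1585, 0.0643]
orientation: [-0.0, 0.824, 0.566, 0.0]
wrist_force: [0.6, 1.1, 0.1]
finger_gap: 0.0001
grip_force: 0.5
```

```bash
python3 st.py
```

```text
8.1 [-0.1587 -0.0003  0.0643] [0.552  1.1305 0.1423]
```

There is contact at about 1.2 N. Now I push up the slope.

Emit:
jog_arm(
  increments=[
    [[-0.016,0,-0.0023,0,0,0,255],[-0.016,0,-0.0023,0,0,0,255],[-0.016,0,-0.0023,0,0,0,255],[-0.016,0,-0.0023,0,0,0,255],[-0.016,0,-0.0023,0,0,0,255],[-0.016,0,-0.0023,0,0,0,255],[-0.016,0,-0.0023,0,0,0,255],[-0.016,0,-0.0023,0,0,0,255],[-0.016,0,-0.0023,0,0,0,255],[-0.016,0,-0.0023,0,0,0,255],[-0.016,0,-0.0023,0,0,0,255],[-0.016,0,-0.0023,0,0,0,255],[-0.016,0,-0.0023,0,0,0,255],[-0.016,0,-0.0023,0,0,0,255],[-0.016,0,-0.0023,0,0,0,255],[-0.016,0,-0.0023,0,0,0,255]],
  ],
)

```text
clock: 9.7
tcp_pos: [0.5735, 0.0986, 0.0736]
orientation: [-0.0, 0.824, 0.566, 0.0]
wrist_force: [0.9, 1.2, 1.2]
finger_gap: 0.0003
grip_force: 0.5
```

```bash
python3 st.py b
```

```text
9.7 [-0.0945 -0.0007  0.0736] [0.8566 1.1571 1.2187]
[(4784, [465.9, 20.6]), (168, [223.1, 241.8])]
[]
```

View pics/b.png

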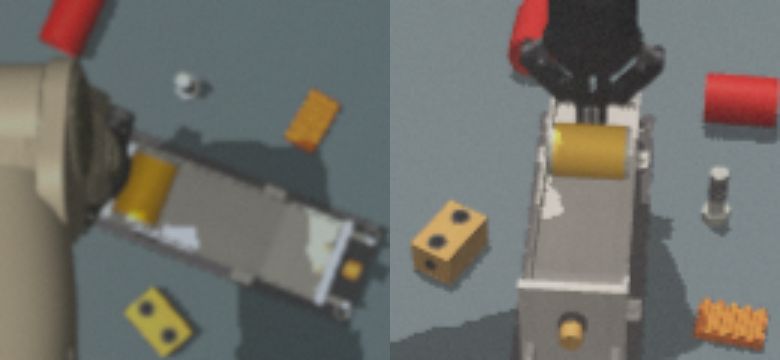

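Both views show the pipe rolling squarely up the gutter with the fingers centred behind it. It is at crop (147,188) in the top view and (592,150) in the side view. I continue the push.

Emit:
jog_arm(
  increments=[
    [[-0.016,0,-0.0023,0,0,0,255],[-0.016,0,-0.0023,0,0,0,255],[-0.016,0,-0.0023,0,0,0,255],[-0.016,0,-0.0023,0,0,0,255],[-0.016,0,-0.0023,0,0,0,255],[-0.016,0,-0.0023,0,0,0,255],[-0.016,0,-0.0023,0,0,0,255],[-0.016,0,-0.0023,0,0,0,255],[-0.016,0,-0.0023,0,0,0,255],[-0.016,0,-0.0023,0,0,0,255],[-0.016,0,-0.0023,0,0,0,255],[-0.016,0,-0.0023,0,0,0,255],[-0.016,0,-0.0023,0,0,0,255],[-0.016,0,-0.0023,0,0,0,255],[-0.016,0,-0.0023,0,0,0,255],[-0.016,0,-0.0023,0,0,0,255],[-0.016,0,-0.0023,0,0,0,255],[-0.016,0,-0.0023,0,0,0,255],[-0.016,0,-0.0023,0,0,0,255],[-0.016,0,-0.0023,0,0,0,255]],
  ],
)

```text
clock: 11.8
tcp_pos: [0.5447, 0.0239, 0.0851]
orientation: [-0.0, 0.824, 0.566, 0.0]
wrist_force: [0.6, 0.3, 0.3]
finger_gap: -0.0002
grip_force: 0.5
```

Emit:
jog_arm(
  increments=[
    [[-0.016,0,-0.0023,0,0,0,255],[-0.016,0,-0.0023,0,0,0,255],[-0.016,0,-0.0023,0,0,0,255],[-0.016,0,-0.0023,0,0,0,255],[-0.016,0,-0.0023,0,0,0,255],[-0.016,0,-0.0023,0,0,0,255],[-0.016,0,-0.0023,0,0,0,255],[-0.016,0,-0.0023,0,0,0,255],[-0.016,0,-0.0023,0,0,0,255],[-0.016,0,-0.0023,0,0,0,255],[-0.016,0,-0.0023,0,0,0,255],[-0.016,0,-0.0023,0,0,0,255]],
  ],
)

```text
clock: 13.0
tcp_pos: [0.5275, -0.0209, 0.0919]
orientation: [-0.0, 0.824, 0.566, 0.0]
wrist_force: [1.0, 1.8, 1.1]
finger_gap: -0.0002
grip_force: 0.5
```

```bash
python3 st.py c
```

```text
13.0 [ 0.0335 -0.0015  0.0919] [1.0053 1.7765 1.0696]
[(4779, [465.8, 20.6])]
[]
```

View pics/c.png

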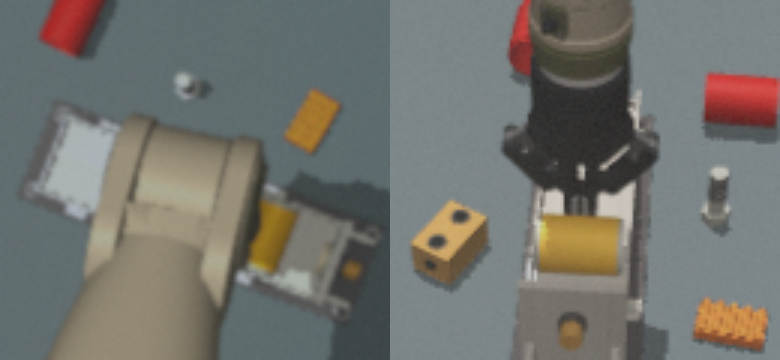

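The pipe is just short of the crest, at crop (270,238) in the top view and (580,243) in the side view. I'll go slowly from here.

Emit:
jog_arm(
  increments=[
    [[-0.008,0,-0.0011,0,0,0,255],[-0.008,0,-0.0011,0,0,0,255],[-0.008,0,-0.0011,0,0,0,255],[-0.008,0,-0.0011,0,0,0,255],[-0.008,0,-0.0011,0,0,0,255],[-0.008,0,-0.0011,0,0,0,255],[-0.008,0,-0.0011,0,0,0,255],[-0.008,0,-0.0011,0,0,0,255],[-0.008,0,-0.0011,0,0,0,255],[-0.008,0,-0.0011,0,0,0,255]],
  ],
)

```text
clock: 14.1
tcp_pos: [0.5203, -0.0394, 0.0946]
orientation: [-0.0, 0.824, 0.566, -0.0]
wrist_force: [0.3, -0.4, 0.6]
finger_gap: -0.0
grip_force: 0.0
```

```bash
python3 st.py d
```

```text
14.1 [ 0.0533 -0.0016  0.0946] [ 0.3292 -0.3864  0.5553]
[(4785, [465.8, 20.7])]
[]
```

View pics/d.png

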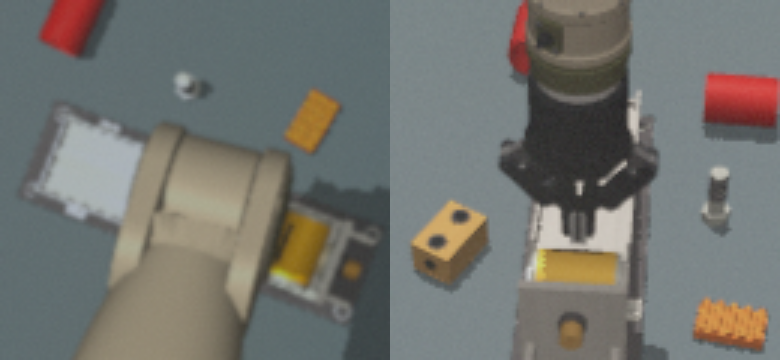

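The pipe has left the fingers and rolled into the nest, at crop (300,245) in the top view and (577,268) in the side view. I retreat back and up, then check the seat.

Emit:
jog_arm(
  increments=[
    [[0.04,0,-0.01,0,0,0,255],[0.04,0,-0.02,0,0,0,255],[0.04,0,-0.04,0,0,0,255],[0.04,0,-0.08,0,0,0,255],[0.08,0,-0.1,0,0,0,255],[0.08,0,-0.1,0,0,0,255],[0.08,0,-0.1,0,0,0,255],[0.08,0,-0.1,0,0,0,255],[0.08,0,-0.1,0,0,0,255],[0.08,0,-0.1,0,0,0,255],[0.08,0,0,0,0,0,255],[0.08,0,0,0,0,0,255],[0.08,0,0,0,0,0,255],[0.08,0,0,0,0,0,255],[0,0,0,0,0,0,255],[0,0,0,0,0,0,255],[0,0,0,0,0,0,255],[0,0,0,0,0,0,255],[0,0,0,0,0,0,255],[0,0,0,0,0,0,255]],
  ],
)

```text
clock: 16.2
tcp_pos: [0.6066, 0.1842, 0.2824]
orientation: [0.0, 0.825, 0.566, 0.0]
wrist_force: [-0.5, 0.2, 0.1]
finger_gap: 0.0001
grip_force: 0.0
```

```bash
python3 st.py e
python3 - <<'E'
from h import *
P=(.5407,.0099,-1.9324)
for n in('top','side'):
    c=cam(n); print(n,'seat proj',np.round(proj(c,w(P,(.11585,0,.0984))),1),[(np.round(d['uv'],1),round(d['conf'],2)) for d in spotter.landmark_of('pipe',n)])
E
```

```text
16.2 [-0.1863  0.      0.2824] [-0.524   0.2142  0.0863]
[(4782, [465.7, 20.7]), (244, [268.8, 216.9]), (166, [223.0, 241.8])]
[(224, [275.0, 198.1])]
top seat proj [271.7 219. ] [(array([192.7, 141. ]), 0.8), (array([271. , 214.9]), 0.73), (array([142.6, 192.3]), 0.59)]
side seat proj [274.3 206.2] [(array([329. , 141.5]), 0.76), (array([275.3, 201.5]), 0.64), (array([263.2, 121. ]), 0.62), (array([319.5, 180.8]), 0.45)]
```

View pics/e.png

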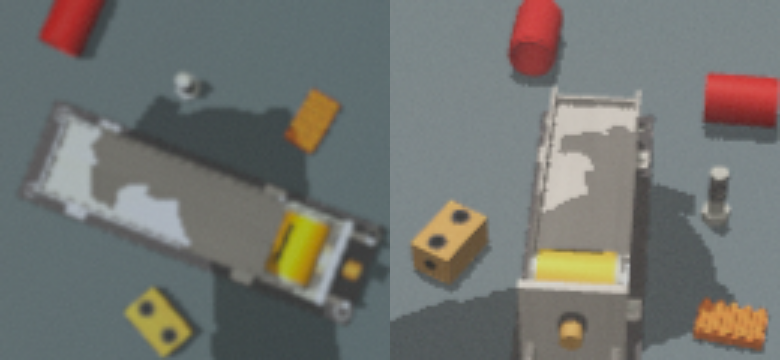

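Run:
```python
from h import *
P=(.5407,.0099,-1.9324)
o=[]
for n in('top','side'):
    c=cam(n); im=cv2.resize(c['pixels'][:,:,::-1],None,fx=8,fy=8,interpolation=cv2.INTER_CUBIC)
    f=lambda x:np.array(proj(c,w(P,x)))*8+4
    pts=np.array([f((.11585+.02415*np.cos(a),y,.0984+.02415*np.sin(a))) for y in(-.035,.035) for a in np.linspace(0,6.28,40)],np.float32)
    cv2.polylines(im,[cv2.convexHull(pts).astype(int)],True,(0,0,255),1)
    for x,z in((.15,.135),(.09,.078)):
        cv2.line(im,*[tuple(int(v) for v in f((x,y,z))) for y in(-.038,.038)],(255,0,0),1)
    u=f((.115,0,.1)).astype(int);o.append(im[u[1]-220:u[1]+220,u[0]-200:u[0]+200])
cv2.imwrite('pics/g.png',np.hstack(o))
a=cv2.imread('pics/d.png');b=cv2.imread('pics/e.png')
```

```text
(no output)
```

View pics/g.png

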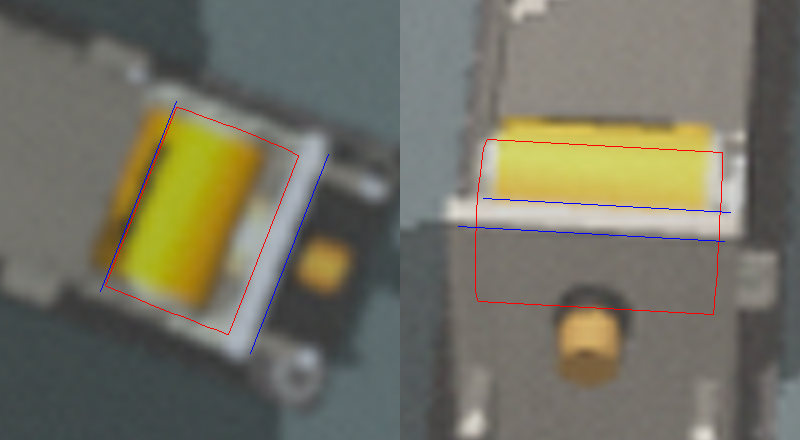

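Run:
```python
from h import *
P=(.5407,.0099,-1.9324);u=np.array([np.cos(P[2]),np.sin(P[2])])
c=cam('top');s=cam('side')
now=[q[1] for q in yel(c) if 200<q[0]<400][0]
print(now,yel(s)[:2],env.get_state()['clock'])
o={n:dict(pixels=cv2.imread(f'pics/{n}0.png')[:,:,::-1].copy()) for n in('top',)}
def full(px,x,y):  # full pipe incl. shaded side
    h=cv2.cvtColor(px,cv2.COLOR_RGB2HSV);m=cv2.inRange(h,(14,110,40),(36,255,255));n,l,st,ce=cv2.connectedComponentsWithStats(m)
    i=min(range(1,n),key=lambda i:np.hypot(*(ce[i]-(x,y)))+(1e3 if st[i,4]<100 else 0))
    return ce[i],cv2.minAreaRect(np.argwhere(l==i)[:,::-1].astype(np.float32))
a,b=full(o['top']['pixels'],190,186),full(c['pixels'],269,217);print(a,b)
for A,B in((a[0],b[0]),(a[1][0],b[1][0]),((190,186.2),now)):
    d=atz(c,B,.098)-atz(c,A,.071);print(d[:2]@u, 'expected .246-.250')
```

```text
[268.7, 216.9] [(230, [274.8, 198.1])] 16.7
(array([191.10869565, 186.68944099]), ((191.13790893554688, 186.65518188476562), (15.598407745361328, 20.79787826538086), 21.80141258239746)) (array([268.73413897, 217.19637462]), ((268.637939453125, 217.1551971435547), (15.784103393554688, 21.354963302612305), 21.801406860351562))
0.25092479122374833 expected .246-.250
0.2505755989625696 expected .246-.250
0.2541624233765058 expected .246-.250
```

The pipe is still and square, and it has travelled 0.251 m against an expected 0.246–0.250 m. That fits it being seated, so I'm handing in.

```bash
python3 -c "
from workcell import ticket
print(ticket.hand_in())"
```

```text
the job is handed in; nothing more can be done
None
```

I pushed the yellow pipe over the crest with the closed fingertips, and it lies still and square in the nest. Its travel matches the seated position to within a few mm. I handed the job in at about 17 s with the arm clear, and no verdict came back.

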